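# Rock the heavy knob tub on its foot to pour it out

### The arm

A 7-joint arm with a two-finger parallel gripper is mounted at the origin on the work surface; the furniture and walls round the work are solid. World frame = base frame: x ahead of the robot, y to its left, z up, the work surface at z = 0. Lengths are in mm, angles in rad, forces in N, time in s.
With the tool pointing down it reaches from about 400 to 925 mm from the base axis. Payload 4.1 kg.
Tool frame: the origin (TCP) lies midway between the tips of the shut fingers; the grasp point (between the pads) lies 19 mm behind it; z points along the fingers, y is the line along which they close (so a half turn about z gives the same grasp; the last joint's range is limited). The gripper opens to 85 mm and grips with 20 to 120 N. Pads are 22 mm wide; open, the fingers measure 114 mm over their backs; the gripper's body (76 mm by 85 mm) begins 54 mm behind the grasp point. The pads swing forward as they close: fully open they stand 13 mm farther back than shut.
Start: joints at [1.167, 0.398, 0.045, 1.537, -0.019, 1.207, -0.051], TCP at [195.103, -620.063, 231.347] pointing down, gripper open.
Joint ranges: [-2.82, 2.82], [-0.49, 2.23], [-1.37, 1.46], [0, 2.46], [-1.36, 4.5], [0.23, 2], [-2.94, 2.94]. Speed limits (rad/s): [2.57, 2.57, 3.14, 3.14, 3.14, 3.14, 3.14].

### API

Orientations are given as [roll, pitch, yaw] about the fixed x, y, z axes, in that order (R = Rz(yaw) Ry(pitch) Rx(roll)).
In Python, from plant import bot gives the robot as it stands.
- The arm moves only by the tool move_arm, never from a script. Its argument "commands" is a list of rows, each a list of 3 entries, a list of its own where there are three numbers: the shift along the world's x, y, z in mm, then the turn, a rotation vector about the world's x, y, z in degrees, then the opening, from 0 (shut) to 1 (fully open). A call has 1 to 20 rows; each row is the pose to reach, as a shift and turn from the pose commanded when the call began; what a row does not reach only later rows make up. A row lasts 1/12 s, in which the tool goes at most 41.7 mm and 7.16 degrees, less where a joint would pass 70% of its speed; a pose out of reach is approached as far as the arm can. A call with a gripper value outside its range is refused whole. The fingers move at their own pace and stop on an object; "force" is the grip in N (left out, the last holds). Time passes only in rows, so rows that repeat a pose let the fingers close. It gives the time, the measured TCP pose, the force, the opening and the grip force at its end, in the units of the state.
- bot.read_state(): the state, without advancing time (a new reading comes with each control period).
- bot.capture(name): name is "scene" or "top"; returns a dict with "image" (420x560x3 uint8, blue, green, red), "fx", "fy", "cx", "cy" (pixels), "k1" (the pictures are not rectified: a ray, as slopes to the right and down, at radius r is drawn at 1 + k1 r^2 times it, then the intrinsics apply), "cam_to_world" (4x4, takes a point from camera to world coordinates). Camera axes: x right, y down, z forward; pixel columns grow to the right and rows downward; lengths in mm; the calibration is good to about 2 mm. A picture is of the moment at which its call begins. There is no depth.
- bot.close_job(): hands the job in; it is judged then, once.
Trained networks look in the newest picture that a camera, given by its name, has taken for a name from the list of things; names that differ only in an ending like _2 or _b are one class to them, and where a whole thing is asked for, a point or a joint stands for the part that bears it (a point fixed in the world has none). Each returns a list of dicts, best first, with "score" (0 to 1); they miss things now and then, are a little off and sometimes report something else, mostly with a low value. They report only what shows in the picture. A call takes as long as a camera call.
- bot.outline_of(query, camera): "region" (420x560 bool, what is visible of it) and "box" ([left, top, right, bottom] in pixels, round what is visible of it).
- bot.spot_point(query, camera): "pixel" ([column, row] in pixels: a listed point, or the origin of a listed thing).
The state is a dict: "t": time; "q": joint angles; "joint_velocities": joint speeds; "joint_efforts": joint torques, N m; "tool_pos": TCP position; "eef_rot": TCP orientation; "ft_force": force on the tool from outside, world axes, zero at the start; "ft_torque": the same for the moment, N m; "finger_gap": opening from 0.0 (shut) to 1.0 (fully open); "grasp_force": force on a finger pad.
Only numpy, scipy, OpenCV 4.12 (cv2) and the standard library are available. Lean on these libraries where they do the work, as an engineer would, in place of code of your own. Each camera call takes 0.05 s, during which the arm holds its last target. There are 200 camera calls.

### The job

Empty the five ball knobs out of the heavy tub into the sorting tray without ever lifting the tub: slide it forward along the wooden riser until its round front foot presses against the sprung stop bar, then rock it over on that foot, keeping the stop bar pressed, until all the knobs have rolled out. Rock it gently back until it stands upright on the riser again, never letting it fall or topple over, let go of it, and leave the two loose specimen cups and the water bottle round the work undisturbed.

Things in the scene. Friction and masses are not known exactly. Their poses are not given: they have to be found in the camera images.
- riser: Fixed light-wood desk stand, 160 mm wide (its x), 220 mm long (its y, from -105 to +115 mm), top surface 60 mm above the desk. Origin on the desk under it; its -y axis is the pouring direction, towards the tray. About 60 mm from the origin towards -y, anywhere from 48 to 72 mm, a low sprung stop bar lies across its top (its exact place is not given: find it by touch or by eye).
- fence (a joint): The sprung aluminium stop bar across the riser (138 mm wide, 8 mm high, 10 mm deep): how far it is pushed in towards the riser's -y, in m: 0 untouched, 0.012 hard against its end. Its spring takes about 1.6 N at first touch and 6.4 N at the end, besides the tub's friction on the riser.
- tub: Heavy open grey tub on the riser, 1.2 to 1.9 kg, 108 mm wide (x), 100 mm deep (y), 120 mm high, the lower 60 mm solid ballast. Origin: centre of the underside; -y is its pouring side, z up. Starts upright, 25 to 80 mm short of the stop bar, turned up to 0.1 rad from the riser. It balances when tipped 55 to 60 degrees and beyond that wants to fall forward.
- tub_bar (a point): Middle of the round steel handle bar at the tub's back: bar 10 mm thick, along the tub's x, 80 mm free length, axis 45 mm behind the back wall and 95 mm above the tub's underside (tub frame: y +95, z +95 mm). Pinched lightly across the tub's y it can turn between the fingers while the tub rocks.
- tub_foot (a point): Axis of the tub's rounded front foot, a bar of 8 mm radius along the tub's x (tub frame: y -50, z +8 mm). The tub rocks about this axis, which then stays 8 mm above the riser; the foot's foremost line is 8 mm ahead of it.
- tub_lip (a point): Middle of the spout's lip (tub frame: y -101, z +120 mm). The spout is the -y wall, flared 40 degrees outward from 60 mm up to the rim. Knobs begin to roll out when the tub is tipped about 60 degrees; all are out by about 70 degrees. Beyond about 85 degrees the spout comes down on the tray's rim.
- tray: Fixed grey open sorting tray on the desk just beyond the riser's -y end, 136 x 170 mm (x, y), walls 28 mm high and 4 mm thick. Origin: centre of its underside; same axes as the riser.
- knob1_mid (a point): Centre of a turned wooden ball knob, 26 mm across and 24 mm high with a small flat, 18 g; lies in the tub at first.
- knob2_mid (a point): Centre of the second knob, alike.
- knob3_mid (a point): Centre of the third knob, alike.
- knob4_mid (a point): Centre of the fourth knob, alike.
- knob5_mid (a point): Centre of the fifth knob, alike.
- by_cup_39_mid (a point): Centre of a loose clear specimen cup with a white lid (58 mm wide, 65 mm high), standing on the desk close behind the tub's handle end of the riser. Bystander.
- by_cup_44_mid (a point): Centre of another such loose cup, on the desk beyond the tray's far end. Bystander.
- bottle_mid (a point): Centre of a loose upright water bottle, 53 mm wide, 184 mm high, on the desk beyond the tray's far end. Bystander.

How it is judged (in metres and radians):
On the way, in this order (a step that is already met when the one before it is completed fails the run):
1. the tub, still upright, has been slid up until it presses the stop bar in (value of joint fence above 0.001 m and angle between tub's own z axis and vertical below 0.3 rad), for 0.1 s.
2. the tub is rocked well over on its foot with the stop bar still pressed (value of joint fence above 0.0005 m and angle between tub's own z axis and vertical above 0.95 rad), for 0.2 s.
At the end, for the whole second after the job is handed in: All five knobs lie in the tray (centres inside its walls, within 45 mm of the desk); the tub stands upright (within 3 degrees) and still on the riser's top (x of knob1_mid in the frame of tray between -0.064 and 0.064 m and y of knob1_mid in the frame of tray between -0.081 and 0.081 m and z of knob1_mid in the frame of tray between 0 and 0.045 m and x of knob2_mid in the frame of tray between -0.064 and 0.064 m and y of knob2_mid in the frame of tray between -0.081 and 0.081 m and z of knob2_mid in the frame of tray between 0 and 0.045 m and x of knob3_mid in the frame of tray between -0.064 and 0.064 m and y of knob3_mid in the frame of tray between -0.081 and 0.081 m and z of knob3_mid in the frame of tray between 0 and 0.045 m and x of knob4_mid in the frame of tray between -0.064 and 0.064 m and y of knob4_mid in the frame of tray between -0.081 and 0.081 m and z of knob4_mid in the frame of tray between 0 and 0.045 m and x of knob5_mid in the frame of tray between -0.064 and 0.064 m and y of knob5_mid in the frame of tray between -0.081 and 0.081 m and z of knob5_mid in the frame of tray between 0 and 0.045 m and angle between tub's own z axis and vertical below 0.05 rad and z of tub in the frame of riser between 0.055 and 0.066 m and linear speed of tub below 0.02 m/s); the robot touches nothing.
It fails at once if the tub's front foot is lifted more than 15 mm off the riser (height (world z) of tub_foot above 0.083 m).
It fails at once if the tub topples right over (angle between tub's own z axis and vertical above 1.75 rad).
It fails at once if the tub is let fall or slammed (turns faster than 2.5 rad/s) (angular speed of tub above 2.5 rad/s).
It fails at once if a bystanding cup or the bottle is moved more than 30 mm (distance of any of by_cup_39_mid, by_cup_44_mid, bottle_mid from where it was at the start of the episode above 0.03 m).
It also fails if it takes over 69 s, if anything falls off the work surface, if the arm or the gripper's body presses on something with over 40 N, if the wrist force passes 120 N, or if a joint passes its speed limit or range.

## Working session

There is one attempt and no reset: what is moved stays moved. The work goes in short steps, Python scripts to look and compute and a tool call to move; the robot and the scene stay as the last step left them, time stands still between calls to the robot, and variables do not carry over. Pictures are saved under pics/ and viewed, at most 12 in all, crops included, and the job is handed in when it is done.

Besides the shell and the picture viewer there is one more tool, called after "Call:" in YAML: its name, and indented under it one key for each argument. move_arm: Moves the arm, as the interface text tells. Its arguments: {"type":"object","properties":{"commands":{"type":"array"},"force":{"type":"number"}},"required":["commands"]}

```bash
mkdir -p pics; cat > h.py <<'E'
import numpy as np, cv2
from plant import bot
def ray(c,px):
    K=np.array([[c['fx'],0,c['cx']],[0,c['fy'],c['cy']],[0,0,1.]])
    u=cv2.undistortPoints(np.array([[px]],float),K,np.array([c['k1'],0,0,0,0.]))[0,0]
    T=np.array(c['cam_to_world']);d=T[:3,:3]@np.array([u[0],u[1],1]);return T[:3,3],d/np.linalg.norm(d)
def atz(c,px,z):
    o,d=ray(c,px);return o+d*(z-o[2])/d[2]
def tri(rs):
    A=sum(np.eye(3)-np.outer(d,d) for o,d in rs);b=sum((np.eye(3)-np.outer(d,d))@o for o,d in rs)
    return np.linalg.solve(A,b)
E
python3 - <<'E'
from h import *
np.set_printoptions(precision=1,suppress=True)
C={}
for n in('scene','top'):
    C[n]=bot.capture(n);cv2.imwrite(f'pics/{n}0.png',C[n]['image']);print(n,C[n]['cam_to_world'])
for q in('riser','tub','tub_bar','tub_foot','tub_lip','tray','by_cup_39_mid','by_cup_44_mid','bottle_mid'):
    R=[]
    for n in C:
        r=bot.spot_point(q,n)
        if r: R.append(ray(C[n],r[0]['pixel']));print(q,n,np.array(r[0]['pixel']),round(r[0]['score'],2))
    if len(R)==2: print('   ',tri(R))
print(bot.read_state())
E
```

```text
scene [[ -0.9  -0.3   0.3 114.1]
 [ -0.5   0.7  -0.6 595.3]
 [ -0.   -0.6  -0.8 884.9]
 [  0.    0.    0.    1. ]]
top [[  -0.    -1.     0.2  215.2]
 [  -1.     0.     0.    27.2]
 [  -0.    -0.2   -1.  1215.9]
 [   0.     0.     0.     1. ]]
riser scene [283.5 234.4] 0.92
riser top [261.8 194. ] 0.7
    [412.1  78.6 113.1]
tub scene [268.3 235.2] 0.88
tub top [272.  205.3] 0.91
    [427.9  60.9  58.7]
tub_bar scene [242.7 234.1] 0.92
tub_bar top [233.4 188.8] 0.77
    [447.2 151.5 160.5]
tub_foot scene [279.6 221.1] 0.97
tub_lip scene [291.8 178.7] 0.74
tub_lip top [311.8 201.9] 0.69
    [411.7 -37.8 185. ]
tray scene [318.2 188.8] 0.59
tray top [363.  214.7] 0.65
    [ 401.  -190.8   12.8]
by_cup_39_mid scene [224.7 300.9] 0.62
by_cup_39_mid top [196.5 203.4] 0.95
    [436.1 266.9  41.7]
by_cup_44_mid scene [341.9 154. ] 0.94
by_cup_44_mid top [422.5 221.2] 0.76
    [ 383.  -346.1   35.6]
bottle_mid scene [322.4 131.4] 0.77
bottle_mid top [435.4 188.1] 0.92
    [ 465.5 -372.9   77.4]
{'t': 1.0, 'q': array([ 1.2,  0.4,  0. ,  1.5, -0. ,  1.2, -0.1]), 'joint_velocities': array([ 0., -0., -0.,  0., -0.,  0., -0.]), 'joint_efforts': array([ -0. , -47.5,   1.4, -25.5,   0. ,   0. ,   0. ]), 'tool_pos': array([ 195.1, -620.1,  231.4]), 'eef_rot': array([ 3.1, -0. ,  0.3]), 'ft_force': array([ 0.4, -0.2, -0.4]), 'ft_torque': array([-0., -0.,  0.]), 'grasp_force': 0.0, 'finger_gap': 1.0009115342265522}
```

View pics/scene0.png

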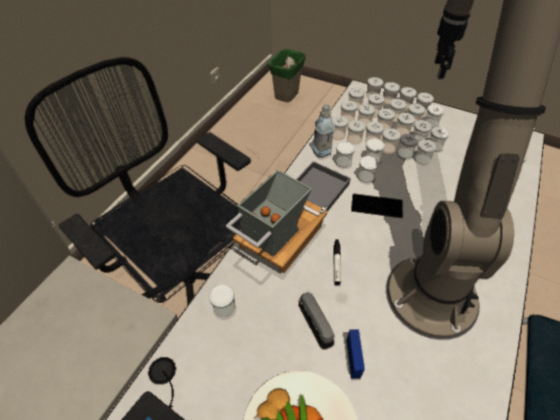

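View pics/top0.png

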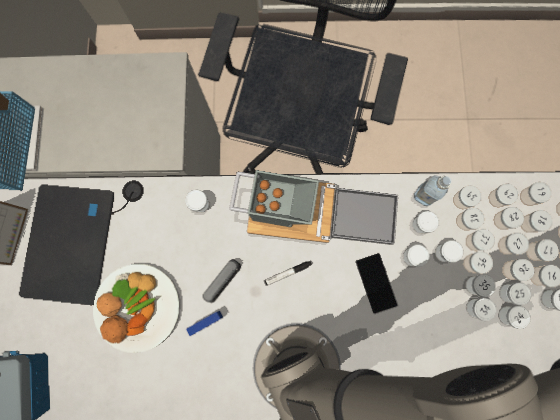

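```bash
python3 - <<'E'
from h import *
np.set_printoptions(precision=1,suppress=True)
c=bot.capture('top');im=c['image'][160:255,220:405]
cv2.imwrite('pics/topc.png',cv2.resize(im,None,fx=4.3,fy=4.3,interpolation=cv2.INTER_CUBIC))
r=bot.outline_of('tray','top')[0];print(r['score'])
P=cv2.boxPoints(cv2.minAreaRect(np.argwhere(r['region'])[:,::-1].astype(np.float32)))
for p in P: print(p,atz(c,p,28))
r=bot.outline_of('riser','top')[0];print(r['score'],r['box'])
cn,_=cv2.findContours(r['region'].astype(np.uint8),0,2);cn=max(cn,key=cv2.contourArea)
for p in cv2.boxPoints(cv2.minAreaRect(cn)): print(p,atz(c,p,60))
E
```

```text
0.73
[330.7 238.3] [339.1 -97.3  28. ]
[336.4 187.7] [ 479.1 -116.8   28. ]
[399.5 194.7] [ 457.5 -290.    28. ]
[393.9 245.3] [ 318.4 -267.    28. ]Traceback (most recent call last):
  File "<stdin>", line 8, in <module>
IndexError: list index out of range
```

View pics/topc.png

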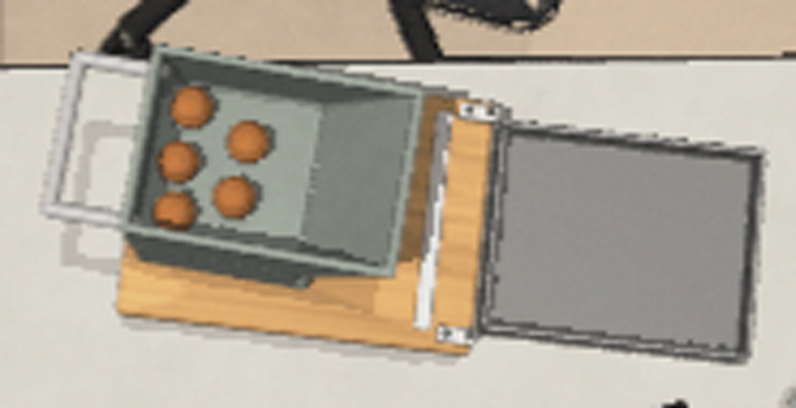

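```bash
python3 - <<'E'
from h import *
np.set_printoptions(precision=1,suppress=True)
c=bot.capture('top')
def f(n,z,*ps):
    Q=[atz(c,(220+(x+.5)/4.3-.5,160+(y+.5)/4.3-.5),z) for x,y in ps]
    print(n,*Q,'mean',np.mean(Q,0))
    for a,b in zip(Q,Q[1:]):
        d=b-a;print('   len %.1f ang %.3f'%(np.linalg.norm(d),np.arctan2(d[1],d[0])))
f('bar',155,(47,213),(80,57))
f('rim',180,(128,228),(160,47),(420,97),(395,272),(128,228))
f('riser',60,(120,315),(470,352),(495,103))
f('stop front?',68,(418,325),(441,115))
f('stop back?',68,(430,327),(451,115))
f('tray',28,(500,125),(762,152),(745,358),(480,330))
E
```

```text
bar [400.  159.5 155. ] [491.5 141.4 155. ] mean [445.8 150.4 155. ]
   len 93.3 ang -0.195
rim [386.7 111.1 180. ] [490.3  93.4 180. ] [459.5 -52.8 180. ] [360.5 -36.7 180. ] [386.7 111.1 180. ] mean [416.7  45.2 180. ]
   len 105.1 ang -0.170
   len 149.4 ang -1.778
   len 100.3 ang 2.980
   len 150.1 ang 1.395
riser [352.3 125.6  60. ] [327.5 -88.9  60. ] [ 483.4 -108.9   60. ] mean [387.7 -24.1  60. ]
   len 215.9 ang -1.686
   len 157.3 ang -0.128
stop front? [343.5 -56.9  68. ] [474.3 -74.2  68. ] mean [408.9 -65.6  68. ]
   len 132.0 ang -0.132
stop back? [342.2 -64.2  68. ] [474.3 -80.4  68. ] mean [408.2 -72.3  68. ]
   len 133.1 ang -0.123
tray [ 476.4 -115.5   28. ] [ 456.9 -282.6   28. ] [ 325.  -264.7   28. ] [344.4 -98.8  28. ] mean [ 400.6 -190.4   28. ]
   len 168.3 ang -1.687
   len 133.1 ang 3.006
   len 167.0 ang 1.454
```

Call:
move_arm:
  commands:
    - [[0,0,60],[0,0,0],1]
    - [[100,130,90],[0,0,-7],0.4]
    - [[205,270,90],[0,0,-14],0.4]
    - [[205,270,90],[0,0,-21],0.4]
    - [[205,270,90],[0,0,-28],0.4]
    - [[205,270,90],[0,0,-28],0.4]
    - [[205,270,90],[0,0,-28],0.4]
    - [[205,270,90],[0,0,-28],0.4]
    - [[205,270,90],[0,0,-28],0.4]
    - [[205,270,90],[0,0,-28],0.4]
    - [[205,270,90],[0,0,-28],0.4]
    - [[205,270,90],[0,0,-28],0.4]

```text
t: 2.2
tool_pos: [400.4, -349.7, 321.6]
eef_rot: [3.141, -0.0, -0.182]
ft_force: [0.0, 0.2, 0.4]
finger_gap: 0.399
grasp_force: 0.0
```

Call:
move_arm:
  commands:
    - [[46,500,0],[0,0,0],0.4]
    - [[46,500,0],[0,0,0],0.4]
    - [[46,500,0],[0,0,0],0.4]
    - [[46,500,0],[0,0,0],0.4]
    - [[46,500,0],[0,0,0],0.4]
    - [[46,500,0],[0,0,0],0.4]
    - [[46,500,0],[0,0,0],0.4]
    - [[46,500,0],[0,0,0],0.4]
    - [[46,500,0],[0,0,0],0.4]
    - [[46,500,0],[0,0,0],0.4]
    - [[46,500,0],[0,0,0],0.4]
    - [[46,500,0],[0,0,0],0.4]
    - [[46,500,0],[0,0,0],0.4]
    - [[46,500,-50],[0,0,0],0.4]
    - [[46,500,-100],[0,0,0],0.4]
    - [[46,500,-120],[0,0,0],0.4]
    - [[46,500,-120],[0,0,0],0.4]
    - [[46,500,-120],[0,0,0],0.4]
    - [[46,500,-120],[0,0,0],0.4]

```text
t: 3.78
tool_pos: [447.9, 149.4, 203.2]
eef_rot: [-3.14, -0.003, -0.186]
ft_force: [0.0, 0.9, 0.9]
finger_gap: 0.4
grasp_force: 0.0
```

```bash
python3 - <<'E'
from h import *
a=bot.capture('top');b=bot.capture('scene')
A=cv2.resize(a['image'][150:250,200:340],(560,400));B=cv2.resize(b['image'][160:300,180:300],(343,400))
cv2.imwrite('pics/g.png',cv2.resize(np.hstack([A,B[:,:240]]),(800,400)))
print(bot.read_state()['ft_force'])
E
```

```text
[0.77804893 0.21222658 0.45917285]
```

View pics/g.png

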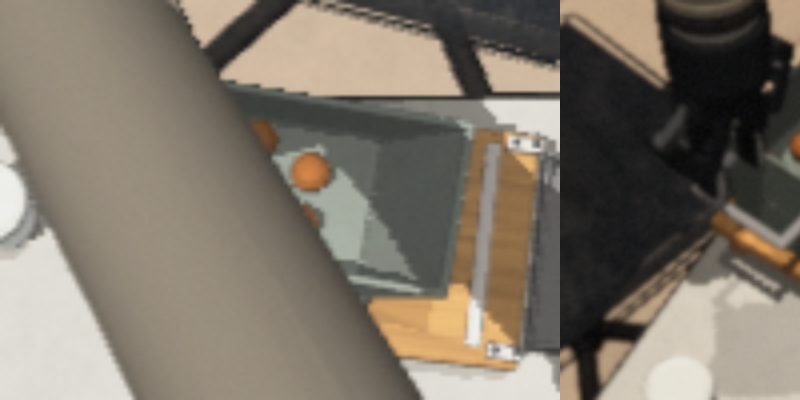

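The left panel has the arm covering the handle; the right panel (scene crop) shows the fingers coming down either side of the handle bar at about (715,190). I descend while watching the force.

Call:
move_arm:
  commands:
    - [[0,0,-20],[0,0,0],0.4]
    - [[0,0,-35],[0,0,0],0.4]
    - [[0,0,-50],[0,0,0],0.4]
    - [[0,0,-60],[0,0,0],0.4]
    - [[0,0,-66],[0,0,0],0.4]
    - [[0,0,-66],[0,0,0],0.4]
    - [[0,0,-66],[0,0,0],0.4]

```text
t: 4.47
tool_pos: [447.1, 150.3, 136.4]
eef_rot: [-3.141, -0.002, -0.184]
ft_force: [-0.1, 1.1, -0.1]
finger_gap: 0.395
grasp_force: 0.0
```

Call:
move_arm:
  commands:
    - [[0,0,0],[0,0,0],0.2]
    - [[0,0,0],[0,0,0],0.1]
    - [[0,0,0],[0,0,0],0]
    - [[0,0,0],[0,0,0],0]
    - [[0,0,0],[0,0,0],0]
    - [[0,0,0],[0,0,0],0]
    - [[0,0,0],[0,0,0],0]
    - [[0,0,0],[0,0,0],0]
    - [[0,0,0],[0,0,0],0]
  force: 25

```text
t: 5.22
tool_pos: [446.6, 150.2, 135.9]
eef_rot: [-3.141, -0.001, -0.184]
ft_force: [-0.9, 0.1, 5.2]
finger_gap: 0.109
grasp_force: 24.6
```

Call:
move_arm:
  commands:
    - [[-1.5,-5,0],[0,0,0.4],0]
    - [[-3,-10,0],[0,0,0.7],0]
    - [[-4.5,-15,0],[0,0,1.1],0]
    - [[-6,-20,0],[0,0,1.4],0]
    - [[-7.5,-25,0],[0,0,1.8],0]
    - [[-9,-30,0],[0,0,2.1],0]
    - [[-10.5,-35,0],[0,0,2.5],0]
    - [[-12,-40,0],[0,0,2.9],0]
    - [[-13.5,-45,0],[0,0,3.2],0]
    - [[-15,-50,0],[0,0,3.6],0]
    - [[-15,-50,0],[0,0,3.6],0]
    - [[-15,-50,0],[0,0,3.6],0]

```text
t: 6.22
tool_pos: [431.9, 103.4, 136.0]
eef_rot: [-3.136, -0.002, -0.119]
ft_force: [-0.1, 6.9, 2.8]
finger_gap: 0.106
grasp_force: 24.8
```

Call:
move_arm:
  commands:
    - [[-0.3,-2,0],[0,0,0],0]
    - [[-0.6,-4,0],[0,0,0],0]
    - [[-0.6,-4,0],[0,0,0],0]

```text
t: 6.47
tool_pos: [431.6, 100.4, 136.0]
eef_rot: [-3.135, -0.003, -0.119]
ft_force: [1.5, 9.5, 0.9]
finger_gap: 0.104
grasp_force: 24.7
```

Call:
move_arm:
  commands:
    - [[-0.3,-2,0],[0,0,0],0]
    - [[-0.6,-4,0],[0,0,0],0]
    - [[-0.6,-4,0],[0,0,0],0]

```text
t: 6.72
tool_pos: [431.0, 96.3, 136.0]
eef_rot: [-3.135, -0.003, -0.119]
ft_force: [0.2, 8.9, 1.2]
finger_gap: 0.106
grasp_force: 24.8
```

Call:
move_arm:
  commands:
    - [[-0.3,-2,0],[0,0,0],0]
    - [[-0.6,-4,0],[0,0,0],0]
    - [[-0.6,-4,0],[0,0,0],0]

```text
t: 6.97
tool_pos: [430.4, 92.3, 136.0]
eef_rot: [-3.135, -0.003, -0.119]
ft_force: [1.5, 10.0, -0.0]
finger_gap: 0.103
grasp_force: 24.8
```

```bash
python3 - <<'E'
from h import *
np.set_printoptions(precision=1,suppress=True)
a=bot.capture('top');b=bot.capture('scene')
A=cv2.resize(a['image'][160:255,230:345],(460,380),interpolation=2);B=cv2.resize(b['image'][170:280,225:335],(380,380)[:2],interpolation=2)
cv2.imwrite('pics/s.png',np.hstack([A,B[:,:340]]))
for n,c in(('top',a),('scene',b)):
    for q,z in(('tub_foot',68),('fence',64)):
        r=bot.spot_point(q,n)
        if r: print(n,q,r[0]['score'],atz(c,r[0]['pixel'],z))
E
```

```text
Traceback (most recent call last):
ValueError: it knows: bottle_mid, by_cup_39_mid, by_cup_44_mid, knob1_mid, knob2_mid, knob3_mid, knob4_mid, knob5_mid, riser, tray, tub, tub_bar, tub_foot, tub_lip
```

View pics/s.png

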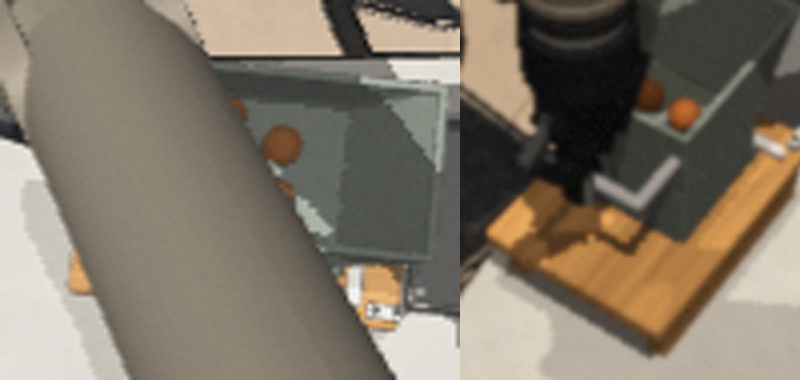

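The grip sits on the bar and the tub is square to the riser; the stop bar's end shows at about (355,285) beside the foot. I keep sliding in 4 mm steps.

Call:
move_arm:
  commands:
    - [[-0.3,-2,0],[0,0,0],0]
    - [[-0.6,-4,0],[0,0,0],0]
    - [[-0.6,-4,0],[0,0,0],0]

```text
t: 7.37
tool_pos: [430.0, 88.6, 136.0]
eef_rot: [-3.134, -0.003, -0.119]
ft_force: [1.6, 10.0, -0.5]
finger_gap: 0.109
grasp_force: 24.8
```

Call:
move_arm:
  commands:
    - [[-0.3,-2,0],[0,0,0],0]
    - [[-0.6,-4,0],[0,0,0],0]
    - [[-0.6,-4,0],[0,0,0],0]

```text
t: 7.62
tool_pos: [430.2, 85.7, 136.5]
eef_rot: [-3.132, -0.005, -0.119]
ft_force: [2.3, 12.7, 1.6]
finger_gap: 0.108
grasp_force: 24.9
```

Call:
move_arm:
  commands:
    - [[-0.3,-2,0],[0,0,0],0]
    - [[-0.6,-4,0],[0,0,0],0]
    - [[-0.6,-4,0],[0,0,0],0]

```text
t: 7.87
tool_pos: [430.1, 82.4, 136.8]
eef_rot: [-3.131, -0.006, -0.118]
ft_force: [2.7, 12.8, 2.2]
finger_gap: 0.103
grasp_force: 25.0
```

Call:
move_arm:
  commands:
    - [[-0.2,-1.5,0],[0,0,0],0]
    - [[-0.4,-3,0],[0,0,0],0]
    - [[-0.4,-3,0],[0,0,0],0]

```text
t: 8.12
tool_pos: [430.0, 79.9, 137.0]
eef_rot: [-3.131, -0.006, -0.118]
ft_force: [2.3, 14.1, 3.5]
finger_gap: 0.107
grasp_force: 25.1
```

```bash
python3 - <<'E'
from h import *
np.set_printoptions(precision=1,suppress=True)
a=bot.capture('top')
cv2.imwrite('pics/s2.png',cv2.resize(a['image'][165:255,270:350],(640,600)[:2],interpolation=2))
s=bot.read_state();print(s['ft_force'],s['tool_pos'],s['q'])
E
```

```text
[ 2.7 14.3  2.1] [430.   79.9 137. ] [ 0.3  0.1 -0.6  2.1  0.1  0.9 -2.1]
```

View pics/s2.png

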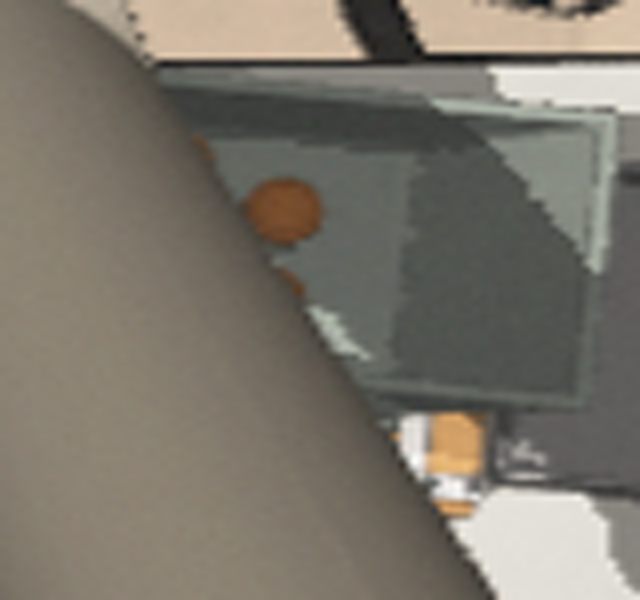

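```bash
python3 -c "
import numpy as np
for a in list(range(0,60,3))+list(range(60,86,2)):
    t=np.radians(a)+np.arctan2(87,145);d=169.1*np.cos(t)-145
    print(a,round(.12*d,1),round(.993*d,1),round(169.1*np.sin(t)-87,1))"
```

```text
0 0.0 0.0 0.0
3 -0.6 -4.7 7.5
6 -1.2 -9.8 14.7
9 -1.8 -15.3 21.6
12 -2.6 -21.1 28.2
15 -3.3 -27.3 34.6
18 -4.1 -33.7 40.6
21 -4.9 -40.5 46.2
24 -5.8 -47.6 51.5
27 -6.6 -54.9 56.3
30 -7.6 -62.5 60.8
33 -8.5 -70.3 64.9
36 -9.5 -78.3 68.6
39 -10.4 -86.5 71.9
42 -11.5 -94.8 74.7
45 -12.5 -103.3 77.1
48 -13.5 -111.8 79.0
51 -14.6 -120.5 80.4
54 -15.6 -129.2 81.4
57 -16.7 -138.0 82.0
60 -17.7 -146.8 82.1
62 -18.4 -152.7 81.9
64 -19.2 -158.5 81.5
66 -19.9 -164.3 80.9
68 -20.6 -170.1 80.0
70 -21.3 -175.9 79.0
72 -22.0 -181.7 77.8
74 -22.6 -187.3 76.4
76 -23.3 -193.0 74.7
78 -24.0 -198.6 72.9
80 -24.7 -204.1 70.9
82 -25.3 -209.5 68.7
84 -26.0 -214.9 66.3
```

Call:
move_arm:
  commands:
    - [[-0.6,-4.7,7.5],[0,0,0],0]
    - [[-1.2,-9.8,14.7],[0,0,0],0]
    - [[-1.8,-15.3,21.6],[0,0,0],0]
    - [[-2.6,-21.1,28.2],[0,0,0],0]
    - [[-3.3,-27.3,34.6],[0,0,0],0]
    - [[-3.3,-27.3,34.6],[0,0,0],0]
    - [[-3.3,-27.3,34.6],[0,0,0],0]

```text
t: 8.75
tool_pos: [426.3, 50.7, 171.8]
eef_rot: [-3.133, -0.006, -0.12]
ft_force: [1.8, 12.0, 4.3]
finger_gap: 0.104
grasp_force: 24.7
```

Call:
move_arm:
  commands:
    - [[-0.8,-6.4,6],[0,0,0],0]
    - [[-1.6,-13.2,11.6],[0,0,0],0]
    - [[-2.5,-20.3,16.9],[0,0,0],0]
    - [[-3.3,-27.6,21.7],[0,0,0],0]
    - [[-4.3,-35.2,26.2],[0,0,0],0]
    - [[-5.2,-43,30.3],[0,0,0],0]
    - [[-6.2,-51,34],[0,0,0],0]
    - [[-7.1,-59.2,37.3],[0,0,0],0]
    - [[-8.2,-67.5,40.1],[0,0,0],0]
    - [[-8.2,-67.5,40.1],[0,0,0],0]
    - [[-8.2,-67.5,40.1],[0,0,0],0]

```text
t: 9.67
tool_pos: [417.8, -19.7, 212.2]
eef_rot: [-3.138, -0.005, -0.121]
ft_force: [-0.0, 6.2, 10.0]
finger_gap: 0.102
grasp_force: 26.2
```

```bash
python3 - <<'E'
from h import *
np.set_printoptions(precision=1,suppress=True)
C={n:bot.capture(n) for n in('scene','top')}
b=C['scene']
cv2.imwrite('pics/tip.png',cv2.resize(b['image'][130:290,200:380],(675,600),interpolation=2))
for q in('tub_foot','tub_lip','tub_bar'):
    for n in C:
        r=bot.spot_point(q,n)
        if r: print(q,n,r[0]['pixel'],round(r[0]['score'],2))
s=bot.read_state();print(s['ft_force'],s['tool_pos'],s['q'])
E
```

```text
tub_lip scene [321.1, 167.4] 0.78
tub_lip top [363.9, 211.6] 0.82
tub_bar scene [288.6, 168.0] 0.92
[0.8 5.8 9.8] [417.9 -19.3 212.1] [ 0.4  0.  -0.5  2.1 -0.   1.1 -1.7]
```

View pics/tip.png

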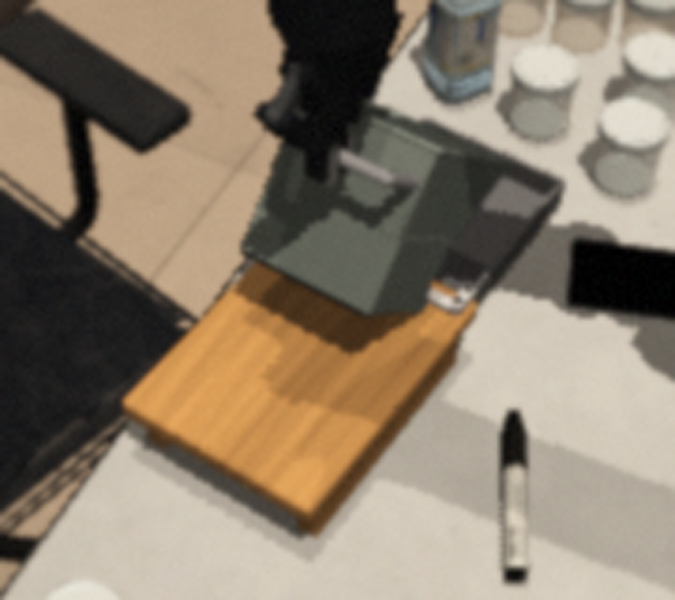

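Call:
move_arm:
  commands:
    - [[-0.5,-4.2,2.5],[0,0,0],0]
    - [[-1,-8.5,4.4],[0,0,0],0]
    - [[-1.5,-12.7,5.4],[0,0,0],0]
    - [[-2,-17,6.3],[0,0,0],0]
    - [[-3.1,-25.7,7.7],[0,0,0],0]
    - [[-4.1,-34.4,8.7],[0,0,0],0]
    - [[-4.6,-38.8,9],[0,0,0],0]
    - [[-5.2,-43.2,9.3],[0,0,0],0]
    - [[-5.7,-47.6,9.4],[0,0,0],0]
    - [[-6.2,-52,9.4],[0,0,0],0]
    - [[-6.2,-52,9.4],[0,0,0],0]
    - [[-6.2,-52,9.4],[0,0,0],0]

```text
t: 11.07
tool_pos: [409.2, -74.4, 219.2]
eef_rot: [3.141, 0.0, -0.122]
ft_force: [4.0, -0.2, 1.0]
finger_gap: 0.102
grasp_force: 25.6
```

```bash
cat > look.py <<'E'
from h import *
import sys
np.set_printoptions(precision=1,suppress=True)
C={n:bot.capture(n) for n in('scene','top')}
O=np.array([418,5.4,60]);R=np.array([[.993,-.12,0],[.12,.993,0],[0,0,1]])
for q in sys.argv[1:]:
    L=[]
    for n in C:
        r=bot.spot_point(q,n)
        if r: L.append(ray(C[n],r[0]['pixel']));print(q,n,r[0]['pixel'],round(r[0]['score'],2))
    if len(L)==2: print('  riser frame',R@(tri(L)-O),tri(L))
b=bot.read_state()['tool_pos'].copy();b[2]+=19;print('bar riser frame',R@(b-O),bot.read_state()['ft_force'])
for n in C:cv2.imwrite('pics/last_%s.png'%n,C[n]['image'])
E
python3 look.py tub_lip tub_bar tub_foot tub
```

```text
tub_lip scene [323.3, 130.7] 0.37
tub_bar scene [343.1, 155.2] 0.67
tub_bar top [328.7, 196.9] 0.77
  riser frame [-56.  -85.8 223.9] [352.1 -73.  283.9]
tub_foot scene [295.6, 201.9] 0.72
tub scene [291.6, 202.5] 0.6
tub top [308.7, 205.2] 0.83
  riser frame [  2.  -41.8  37.7] [414.9 -36.4  97.7]
bar riser frame [  0.8 -79.6 178.3] [ 5.   0.5 -1. ]
```

Call:
move_arm:
  commands:
    - [[-0.4,-3,-0.4],[0,0,0],0]
    - [[-0.8,-6,-0.8],[0,0,0],0]
    - [[-1.2,-9,-1.2],[0,0,0],0]
    - [[-1.5,-11.7,-1.6],[0,0,0],0]
    - [[-1.9,-14.5,-2],[0,0,0],0]
    - [[-2.2,-17.5,-2.4],[0,0,0],0]
    - [[-2.6,-20.5,-2.8],[0,0,0],0]
    - [[-2.9,-23.3,-3.2],[0,0,0],0]
    - [[-3.3,-26,-3.6],[0,0,0],0]
    - [[-3.6,-29.1,-4.2],[0,0,0],0]
    - [[-3.6,-29.1,-4.2],[0,0,0],0]
    - [[-3.6,-29.1,-4.2],[0,0,0],0]
    - [[-3.6,-29.1,-4.2],[0,0,0],0]
    - [[-3.6,-29.1,-4.2],[0,0,0],0]
    - [[-3.6,-29.1,-4.2],[0,0,0],0]

```text
t: 12.82
tool_pos: [405.6, -102.9, 215.1]
eef_rot: [3.141, 0.001, -0.121]
ft_force: [2.0, -1.1, 0.5]
finger_gap: 0.106
grasp_force: 25.8
```

```bash
python3 look.py tub_foot tub_lip knob1_mid; python3 -c "
import cv2,numpy as np
a=cv2.imread('pics/last_top.png')[160:260,260:420];b=cv2.imread('pics/last_scene.png')[120:270,240:380]
cv2.imwrite('pics/k.png',np.hstack([cv2.resize(a,(480,300),interpolation=2),cv2.resize(b,(280,300),interpolation=2)]))"
```

```text
tub_foot scene [295.9, 205.7] 0.78
tub_lip scene [320.0, 181.7] 0.95
knob1_mid top [433.3, 189.7] 0.22
bar riser frame [   0.7 -109.   174.1] [ 2.  -0.8 -0.7]
```

View pics/k.png

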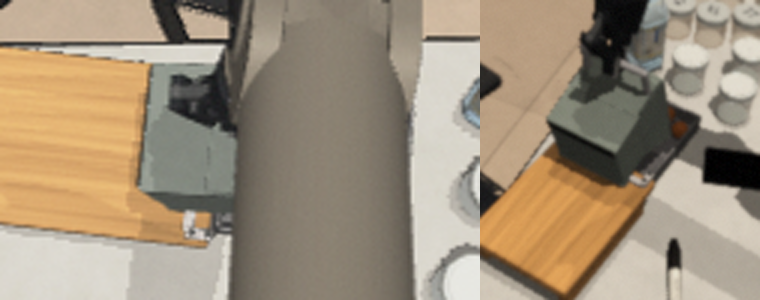

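The tub is tipped about 72° and orange knobs show in the tray beside the spout at about (682,125). I tip a little further and hold so the rest roll out.

Call:
move_arm:
  commands:
    - [[-0.4,-3,-0.7],[0,0,0],0]
    - [[-0.7,-6,-1.5],[0,0,0],0]
    - [[-1.1,-9,-2.3],[0,0,0],0]
    - [[-1.4,-11.5,-3],[0,0,0],0]
    - [[-1.4,-11.5,-3],[0,0,0],0]
    - [[-1.4,-11.5,-3],[0,0,0],0]
    - [[-1.4,-11.5,-3],[0,0,0],0]
    - [[-1.4,-11.5,-3],[0,0,0],0]
    - [[-1.4,-11.5,-3],[0,0,0],0]
    - [[-1.4,-11.5,-3],[0,0,0],0]
    - [[-1.4,-11.5,-3],[0,0,0],0]
    - [[-1.4,-11.5,-3],[0,0,0],0]
    - [[-1.4,-11.5,-3],[0,0,0],0]
    - [[-1.4,-11.5,-3],[0,0,0],0]
    - [[-1.4,-11.5,-3],[0,0,0],0]
    - [[-1.4,-11.5,-3],[0,0,0],0]
    - [[-1.4,-11.5,-3],[0,0,0],0]
    - [[-1.4,-11.5,-3],[0,0,0],0]

```text
t: 14.72
tool_pos: [404.3, -114.5, 212.3]
eef_rot: [3.141, 0.0, -0.121]
ft_force: [-1.2, -0.5, 4.0]
finger_gap: 0.105
grasp_force: 26.0
```

Call:
move_arm:
  commands:
    - [[0.7,6,1.3],[0,0,0],0]
    - [[1.3,11.5,2.5],[0,0,0],0]
    - [[2,17,3.5],[0,0,0],0]
    - [[2.7,23,4.4],[0,0,0],0]
    - [[3.8,31.8,5.4],[0,0,0],0]
    - [[4.9,40.6,6],[0,0,0],0]
    - [[5.9,49.4,6],[0,0,0],0]
    - [[7,58.2,5.9],[0,0,0],0]
    - [[8,66.9,4.9],[0,0,0],0]
    - [[9.1,75.6,3.5],[0,0,0],0]
    - [[10.1,84.1,1.6],[0,0,0],0]
    - [[11.1,92.6,-0.8],[0,0,0],0]
    - [[11.1,92.6,-0.8],[0,0,0],0]
    - [[11.1,92.6,-0.8],[0,0,0],0]

```text
t: 15.88
tool_pos: [416.2, -20.4, 211.8]
eef_rot: [-3.14, -0.001, -0.119]
ft_force: [1.8, 3.5, 4.8]
finger_gap: 0.104
grasp_force: 27.2
```

```bash
python3 look.py tub_foot tub_lip; python3 -c "
import cv2,numpy as np
a=cv2.imread('pics/last_top.png')[160:260,260:420];b=cv2.imread('pics/last_scene.png')[120:270,240:380]
cv2.imwrite('pics/k2.png',np.hstack([cv2.resize(a,(480,300),interpolation=2),cv2.resize(b,(280,300),interpolation=2)]))"
```

```text
tub_foot top [290.9, 209.5] 0.7
tub_lip scene [317.7, 168.8] 0.64
tub_lip top [366.7, 211.3] 0.95
  riser frame [   5.6 -190.    40.2] [ 400.8 -183.9  100.2]
bar riser frame [  1.3 -26.9 171. ] [1.1 2.7 4.7]
```

View pics/k2.png

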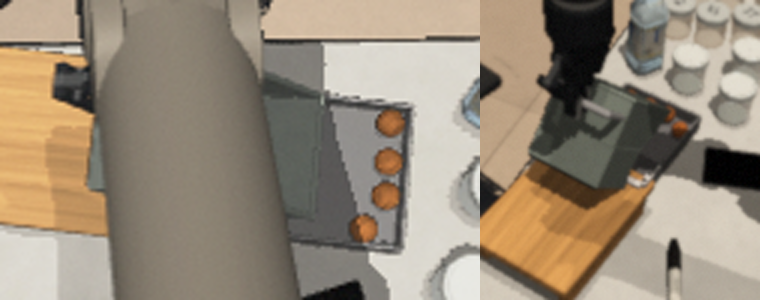

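Call:
move_arm:
  commands:
    - [[1,8.3,-2.8],[0,0,0],0]
    - [[2,16.5,-6.1],[0,0,0],0]
    - [[3,24.5,-9.8],[0,0,0],0]
    - [[3.9,32.3,-13.9],[0,0,0],0]
    - [[4.8,39.9,-18.4],[0,0,0],0]
    - [[5.7,47.2,-23.2],[0,0,0],0]
    - [[6.5,54.3,-28.5],[0,0,0],0]
    - [[7.3,61.1,-34.1],[0,0,0],0]
    - [[8.2,67.5,-40.1],[0,0,0],0]
    - [[8.2,67.5,-40.1],[0,0,0],0]
    - [[8.2,67.5,-40.1],[0,0,0],0]

```text
t: 17.1
tool_pos: [425.5, 51.4, 172.9]
eef_rot: [-3.134, -0.003, -0.118]
ft_force: [0.7, 13.2, 9.7]
finger_gap: 0.102
grasp_force: 28.8
```

```bash
python3 look.py tub_lip; python3 - <<'E'
from h import *
from scipy import ndimage
im=cv2.imread('pics/last_top.png');hsv=cv2.cvtColor(im,cv2.COLOR_BGR2HSV)
c=bot.capture('top')
m=cv2.inRange(hsv,(5,150,60),(16,255,255));n,_,st,ce=cv2.connectedComponentsWithStats(m)
for s,p in zip(st[1:],ce[1:]):
    if s[4]>12 and 220<p[0]<410 and 165<p[1]<255: print(s[4],p,atz(c,p,16))
a=im[160:260,260:420];b=cv2.imread('pics/last_scene.png')[120:270,240:380]
cv2.imwrite('pics/k3.png',np.hstack([cv2.resize(a,(480,300),interpolation=2),cv2.resize(b,(280,300),interpolation=2)]))
E
```

```text
tub_lip scene [312.8, 164.8] 0.95
tub_lip top [355.5, 204.5] 0.76
  riser frame [   8.1 -155.3   82.6] [ 407.4 -149.7  142.6]
bar riser frame [  2.   46.3 132.2] [ 0.8 12.4  9.8]
19 [358.63157895 196.57894737] [ 455.86032209 -179.3267977    16.        ]
55 [389.8        200.41818182] [ 444.06795949 -265.36552295   16.        ]
58 [389.10344828 213.46551724] [ 407.43754655 -261.51253009   16.        ]
58 [388.10344828 224.5862069 ] [ 376.52994098 -257.16162468   16.        ]
54 [380.74074074 235.53703704] [ 346.54648031 -235.47425757   16.        ]
```

View pics/k3.png

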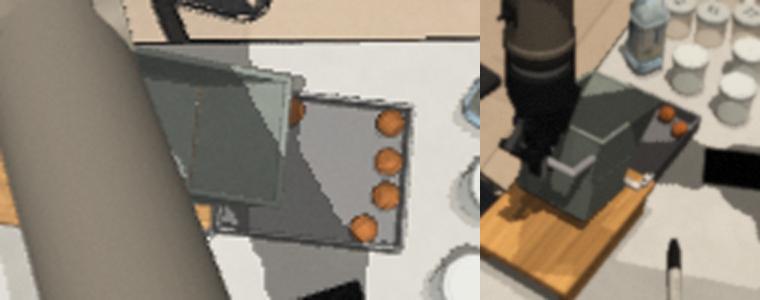

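All five knobs lie in the tray: four in the far row at x≈365–390 and the fifth peeping past the spout at (298,112). I lower the tub the rest of the way.

Call:
move_arm:
  commands:
    - [[0.4,3.5,-3.2],[0,0,0],0]
    - [[0.7,7,-6.4],[0,0,0],0]
    - [[1.1,10,-9.7],[0,0,0],0]
    - [[1.5,13,-13],[0,0,0],0]
    - [[1.8,16,-16.5],[0,0,0],0]
    - [[2.1,19,-20],[0,0,0],0]
    - [[2.4,22,-23.5],[0,0,0],0]
    - [[2.7,24.6,-27.1],[0,0,0],0]
    - [[3,27,-29.5],[0,0,0],0]
    - [[3.3,29.3,-32],[0,0,0],0]
    - [[3.3,29.3,-33.5],[0,0,0],0]
    - [[3.3,29.3,-34.6],[0,0,0],0]
    - [[3.3,29.3,-35.5],[0,0,0],0]
    - [[3.3,29.3,-35.5],[0,0,0],0]

```text
t: 18.52
tool_pos: [429.5, 82.0, 137.5]
eef_rot: [-3.131, -0.005, -0.119]
ft_force: [2.0, 16.3, 5.6]
finger_gap: 0.103
grasp_force: 29.3
```

Call:
move_arm:
  commands:
    - [[0.2,2,-0.5],[0,0,0],0]
    - [[0.5,4,-1],[0,0,0],0]
    - [[0.7,6,-1.3],[0,0,0],0]
    - [[1,8,-1.3],[0,0,0],0]
    - [[1,8,-1.3],[0,0,0],0]
    - [[1,8,-1.3],[0,0,0],0]

```text
t: 19.02
tool_pos: [428.5, 84.3, 134.3]
eef_rot: [-3.139, -0.001, -0.12]
ft_force: [3.2, 5.4, -0.7]
finger_gap: 0.103
grasp_force: 28.4
```

Call:
move_arm:
  commands:
    - [[0,0,0],[0,0,0],0.15]
    - [[0,0,0],[0,0,0],0.2]
    - [[0,0,0],[0,0,0],0.3]
    - [[0,0,0],[0,0,0],0.4]
    - [[0,0,0],[0,0,0],0.4]
    - [[0,0,0],[0,0,0],0.4]

```text
t: 19.52
tool_pos: [429.8, 85.6, 136.2]
eef_rot: [-3.138, -0.004, -0.119]
ft_force: [1.2, 7.4, 9.8]
finger_gap: 0.398
grasp_force: 2.4
```

Call:
move_arm:
  commands:
    - [[0,0,15],[0,0,0],0.4]
    - [[0,0,30],[0,0,0],0.4]
    - [[0,0,60],[0,0,0],0.4]
    - [[0,0,100],[0,0,0],0.4]
    - [[0,0,140],[0,0,0],0.4]
    - [[0,0,180],[0,0,0],0.4]
    - [[30,40,200],[0,0,0],0.4]
    - [[60,80,200],[0,0,0],0.4]
    - [[60,120,200],[0,0,0],0.4]
    - [[60,160,200],[0,0,0],0.4]
    - [[60,200,200],[0,0,0],0.4]
    - [[60,200,200],[0,0,0],0.4]
    - [[60,200,200],[0,0,0],0.4]
    - [[60,200,200],[0,0,0],0.4]

```text
t: 20.68
tool_pos: [487.6, 281.8, 333.3]
eef_rot: [3.138, 0.002, -0.12]
ft_force: [-0.8, -1.9, -0.5]
finger_gap: 0.4
grasp_force: 0.0
```

```bash
python3 look.py tub tub_bar tub_lip by_cup_39_mid by_cup_44_mid bottle_mid; python3 - <<'E'
from h import *
c=bot.capture('top');im=c['image'];hsv=cv2.cvtColor(im,cv2.COLOR_BGR2HSV)
m=cv2.inRange(hsv,(5,150,60),(16,255,255));n,_,st,ce=cv2.connectedComponentsWithStats(m)
R=np.array([[.993,-.12],[.12,.993]])
for s,p in zip(st[1:],ce[1:]):
    if s[4]>8 and 220<p[0]<410 and 165<p[1]<255: print(s[4],p,R@(atz(c,p,16)[:2]-[400.6,-190.4]))
a=im[160:260,220:420];b=cv2.imread('pics/last_scene.png')[120:270,220:360]
cv2.imwrite('pics/end.png',np.hstack([cv2.resize(a,(500,250),interpolation=2),cv2.resize(b,(233,250),interpolation=2)]))
E
```

```text
tub scene [283.1, 217.4] 0.92
tub top [296.3, 207.3] 0.88
  riser frame [ 2.5 -9.3  6.3] [419.3  -4.1  66.3]
tub_bar scene [263.5, 216.7] 0.81
tub_bar top [262.9, 196.3] 0.92
  riser frame [ 3.7 75.3 94. ] [430.7  79.7 154. ]
tub_lip scene [304.5, 163.8] 0.84
tub_lip top [341.0, 202.7] 0.77
  riser frame [   5.7 -113.9  117.8] [ 410.  -108.4  177.8]
by_cup_39_mid scene [222.4, 301.0] 0.93
by_cup_39_mid top [363.4, 215.6] 0.63
  riser frame [ 259.2 -179.  -880.3] [ 653.8 -203.3 -820.3]
by_cup_44_mid scene [346.0, 152.8] 0.85
by_cup_44_mid top [424.2, 224.5] 0.56
  riser frame [  -3.6 -356.   -15.5] [ 371.7 -347.5   44.5]
bottle_mid scene [321.9, 132.0] 0.64
bottle_mid top [435.5, 189.3] 0.78
  riser frame [  92.2 -370.8   14. ] [ 465.  -373.7   74. ]
bar riser frame [ 36.2 284.  293.6] [-0.  -1.   0.2]
50 [356.64 196.5 ] [53.16374178 23.1447108 ]
55 [389.70909091 200.43636364] [ 52.08063062 -68.97708875]
57 [389.15789474 213.42105263] [ 15.46377464 -69.93526642]
58 [388.10344828 224.5862069 ] [-15.89017365 -69.18270039]
50 [380.72 235.32] [-47.6770753  -51.14542406]
```

View pics/end.png

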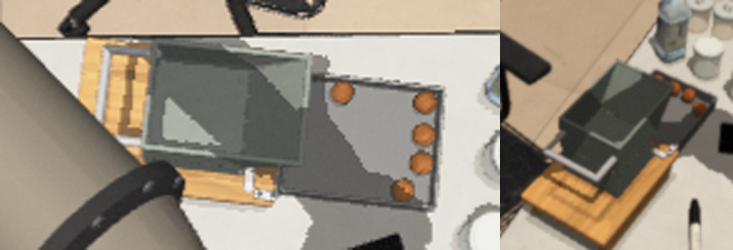

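The tub is empty and upright on the riser. All five knobs lie inside the tray at x≈340–425, and the gripper is clear.

```bash
python3 -c "
from plant import bot
print(bot.read_state()['ft_force'],bot.close_job())"
```

```text
the job is handed in; nothing more can be done
[-0.17074683 -0.44451017 -1.26472076] None
```

I handed the job in: all five knobs are in the tray, the tub is upright on the riser and released, and I saw no sign that the cups or bottle moved. Stop-bar pressure was judged from contact force and position, not measured, and no verdict came back.

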